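# Set the bench air throttle two turns open and hold it

### The job

Set the throttle of the bench air supply with the air shut off: swing the isolator lever fully off, square across the pipe, then wind the handwheel clockwise by its handle until it comes up against its closed stop, and back it off exactly two full turns. Finish with the handle still gripped between the fingers, keeping the wheel still at that setting so that the gland nut can be tightened under it. Leave the jar, the palette and the screwdriver where they are.

Things in the scene. Friction and masses are not known exactly. Their poses are not given: they have to be found in the camera images.
- air_set: fixed steel plate 120 x 420 x 8 mm with a pipe along its y axis, pipe centre 62 mm up. Along plate y: riser elbow -158 mm, ball valve with isolator lever -100, gauge (top 145 mm up) -20, globe valve with handwheel +90, quick coupler to +194. Origin: centre of the plate's underside, on the bench, z up. Place and yaw (within 0.3 rad) differ each run; its -x side faces the robot
- isolator (a joint): isolator lever about its upright pivot, rad: 0 = off (stop; lever square across the pipe, towards plate -x), 1.571 = on (stop; lever along the pipe, towards plate -y, away from the handwheel). Found on or nearly so. Clockwise seen from above turns it off. Stays where left; needs about 0.5 N m (7 N at the grip). Lever's bearing = plate yaw + pi + angle
- isolator_pivot (a point): point on the lever's pivot axis at the height of the lever's grip, 110 mm above the bench
- isolator_grip (a point): middle of the lever's black sleeve, 78 mm out from the pivot, 110 mm above the bench. Sleeve 55 mm long (48 to 103 mm from the pivot), 20 mm wide, 12 mm high; its frame turns with the lever, x axis from the tip to the pivot. Space beside and above is free; the elbow below it tops out 81 mm above the bench
- handwheel (a joint): handwheel about its upright stem, rad, counted over full turns: 0 = closed stop; grows as the valve opens, anticlockwise seen from above; one turn is 6.283, travel 22. Found half to one and a half turns open. Stiff (0.25 N m, 5 N at the handle), stays where left. Wheel and handle rise 2.5 mm per turn as it opens. Handle's bearing from the hub = plate yaw + pi + angle
- wheel_hub (a point): centre of the handwheel on its axis, at the height of the rim's middle (180 mm above the bench when closed). Plain aluminium wheel, 122 mm over the rim, rim 14 mm thick, three spokes; the hub nut stands 14 mm above this point.
- crank_grip: the handwheel's black upright handle: a barrel 54 mm tall, 15 mm thick at the foot, 21 mm at its thickest (2 to 16 mm above its middle), spinning freely on a pin in the rim 52 mm from the wheel's axis. Origin: on its axis at mid height (218 mm above the bench when closed), z up. The boss under it ends 28 mm below the origin. Its own yaw means nothing
- jar: bystander: closed glass jar with a copper lid, 80 mm across, 120 mm tall, standing beyond the air set; origin under its centre
- palette: bystander: round white paint palette, 140 mm across, 10 mm thick, lying beyond the air set; origin under its centre
- screwdriver: bystander: screwdriver 170 mm long lying on the bench on the robot's side of the air set, its handle about 30 mm thick

How it is judged:
On the way, in this order (a step that is already met when the one before it is completed fails the run):
1. the isolator lever is fully off (value of joint isolator below 0.09 rad), for 0.2 s.
2. the handwheel is wound to its closed stop (value of joint handwheel below 0.1 rad), for 0.2 s.
At the end, for the whole second after the job is handed in: after the lever was put off and the wheel then wound to its stop: the lever is off (within 5 degrees), the wheel stands two turns open from the stop (within 12 degrees) and still, and the fingers grip its handle (more than 15 N) (value of joint isolator below 0.09 rad and value of joint handwheel between 12.356 and 12.776 rad and velocity of joint handwheel between -0.1 and 0.1 rad/s and contact force between the fingers and crank_grip above 15 N); the arm keeps its last pose, push and grip.
It fails at once if the jar is shifted more than 30 mm or knocked over (distance of jar from where it was at the start of the episode above 0.03 m or angle between jar's own z axis and vertical above 0.5 rad).
It fails at once if the palette is shifted more than 30 mm (distance of palette from where it was at the start of the episode above 0.03 m).
It fails at once if the screwdriver is shifted more than 30 mm (distance of screwdriver from where it was at the start of the episode above 0.03 m).
It also fails if it takes over 70 s, if anything falls off the work surface, if the arm or the gripper's body presses on something with over 40 N, if the wrist force passes 120 N, or if a joint passes its speed limit or range.

### The arm

A 6-joint arm with a two-finger parallel gripper is mounted at the origin on the work surface. World frame = base frame: x ahead of the robot, y to its left, z up, the work surface at z = 0. Lengths are in m, angles in rad, forces in N, time in s.
With the tool pointing down it reaches from about 0.425 to 0.95 m from the base axis. Payload 3.5 kg.
Tool frame: the origin (TCP) lies at the very end of the fingers, on their centre line; the grasp point (between the pads) lies ctrl.pinch_z behind it (ctrl.pinch_z is the distance from the TCP to the grasp point, in m); z points along the fingers, y is the line along which they close (so a half turn about z gives the same grasp; the last joint's range is limited). The gripper opens to 85 mm and grips with 20 to 120 N. Pads are 22 mm wide; open, the fingers measure 114 mm over their backs; the gripper's body (76 mm by 85 mm) begins 54 mm behind the grasp point. The pads swing forward as they close: fully open they stand 13 mm farther back than shut.
Start: joints at [-0.15, 0.286, 1.577, -0, 1.279, -0.15], TCP at [0.675, 0, 0.231] pointing down, gripper open.
Joint ranges: [-2.77, 2.77], [-0.9, 2.22], [0.21, 2.48], [-1.53, 4.67], [0.24, 2.81], [-2.84, 2.84]. Speed limits (rad/s): [2.79, 2.79, 3.14, 3.14, 3.14, 3.14].

### API

Orientations are given as a unit quaternion [x, y, z, w].
In Python, from plant import ctrl gives the robot as it stands.
- The arm moves only by the shell command python3 -m inch 'ROWS' [FORCE]. ROWS is a JSON list of rows, 1 to 10 of them, each of 7 numbers: dx, dy, dz in m, then a rotation vector rx, ry, rz in rad, then the opening from 0.0 (shut) to 1.0 (fully open); each row is the pose to reach, as a shift and turn from the pose commanded when the command began, along the tool's axes at that moment; what a row does not reach only later rows make up. A row lasts 1/8 s, in which the tool goes at most 0.0625 m and 0.188 rad, less where a joint would pass 70% of its speed; a pose out of reach is approached as far as the arm can. The fingers move at their own pace and stop on an object; FORCE is the grip in N (left out, the last holds). Time passes only in rows, so rows that do not move let the fingers close. It prints the time, the measured TCP pose, the force, the opening and the grip force at its end. Input that does not fit is refused with a message, and nothing moves.
- ctrl.get_state(): the state, without advancing time (a new reading comes with each control period).
- ctrl.read_camera(name): name is "scene" or "side" or "wrist"; returns a dict with "pixels" (480x640x3 uint8, red, green, blue), "camera_matrix" (3x3 intrinsics, pixels), "xyz" and "orientation" of the camera in the world. Camera axes: x right, y down, z forward; pixel columns grow to the right and rows downward; lengths in m; the calibration is good to about 2 mm. The wrist camera is an equidistant fisheye: a pixel r from the principal point sees the ray r / f radians off the axis. A picture is of the moment at which its call begins. There is no depth.
- ctrl.sign_off(): hands the job in; it is judged then, once.
Trained networks look in the newest picture that a camera, given by its name, has taken for a name from the list of things; names that differ only in an ending like _2 or _b are one class to them, and where a whole thing is asked for, a point or a joint stands for the part that bears it (a point fixed in the world has none). Each returns a list of dicts, best first, with "conf" (0 to 1); they miss things now and then, are a little off and sometimes report something else, mostly with a low value. They report only what shows in the picture. A call takes as long as a camera call.
- ctrl.recognise(camera, thing): "position" ([x, y, z] in m, in world coordinates, good to about 4 mm: the middle of the surface that is visible of it).
- ctrl.masks_of(camera, thing): "region" (480x640 bool, what is visible of it).
- ctrl.mark_of(camera, thing): "position" ([x, y, z] in m, in world coordinates, good to about 4 mm: a listed point, or the origin of a listed thing).
The state is a dict: "time": time; "qpos": joint angles; "dq": joint speeds; "joint_efforts": joint torques, N m; "eef_pos": TCP position; "tcp_rot": TCP orientation; "contact_force": force on the tool from outside, world axes, zero at the start; "wrist_torque": the same for the moment, N m; "opening": opening from 0.0 (shut) to 1.0 (fully open); "finger_force": force on a finger pad.
Only numpy, scipy, OpenCV 4.12 (cv2) and the standard library are available. Lean on these libraries where they do the work, as an engineer would, in place of code of your own. Each camera call takes 0.05 s, during which the arm holds its last target. There are 200 camera calls.

## Working session

There is one attempt and no reset: what is moved stays moved. The work goes in short steps, Python scripts to look and compute and a shell command to move; the robot and the scene stay as the last step left them, time stands still between calls to the robot, and variables do not carry over. Pictures are saved under pics/ and viewed, at most 10 in all, crops included, and the job is handed in when it is done.

```bash
ls; mkdir -p pics; python3 - <<'E'
from plant import ctrl
import cv2
s=ctrl.get_state(); print({k:v for k,v in s.items()}); print(ctrl.pinch_z)
for c in ("scene","side"):
    im=ctrl.read_camera(c); cv2.imwrite(f"pics/{c}0.png",im["pixels"][:,:,::-1])
    print(c,im["xyz"])
    for t in ("air_set","isolator_pivot","isolator_grip","wheel_hub","crank_grip","jar","palette","screwdriver"):
        r=ctrl.mark_of(c,t)[:2]
        print(c,t,[(x["conf"],[round(float(v),4) for v in x["position"]]) for x in r])
E
```

```text
pics
{'time': 0.0, 'qpos': array([-1.50002841e-01,  2.87211018e-01,  1.57818898e+00, -1.12731335e-05,
        1.27858918e+00, -1.50013205e-01]), 'dq': array([ 1.59707626e-03, -4.45693055e-04, -5.30504424e-05,  1.45315970e-04,
       -6.61684823e-04,  1.42441472e-03]), 'joint_efforts': array([-1.79628755e-04, -4.05981302e+01, -2.92628127e+01, -1.54224781e-04,
        5.81841552e-03,  3.74769741e-06]), 'eef_pos': array([6.74339722e-01, 1.24746495e-04, 2.29910449e-01]), 'tcp_rot': array([ 0.70710146,  0.70711109, -0.0007155 , -0.00096121]), 'contact_force': array([-0.18953858,  0.2289324 ,  0.19849886]), 'wrist_torque': array([0.01974941, 0.020326  , 0.0038277 ]), 'finger_force': 0.0, 'opening': 0.9954326554784687}
0.0187
scene [1.19477474 0.28866495 0.86766912]
scene air_set [(0.55, [0.5745, 0.0261, -0.0028])]
scene isolator_pivot [(0.95, [0.6013, -0.0715, 0.1077])]
scene isolator_grip [(0.88, [0.6025, -0.1531, 0.1107])]
scene wheel_hub [(0.83, [0.5466, 0.1151, 0.1879])]
scene crank_grip [(0.87, [0.5618, 0.0606, 0.2225])]
scene jar [(0.91, [0.7164, -0.0748, -0.0012])]
scene palette [(0.7, [0.5738, 0.0276, -0.0043]), (0.61, [0.6862, 0.1629, -0.0007])]
scene screwdriver [(0.73, [0.4073, 0.0831, -0.0001])]
side [ 0.53618566 -0.68579954  0.66379046]
side air_set [(0.61, [0.576, 0.025, 0.0043])]
side isolator_pivot [(0.92, [0.5988, -0.0712, 0.1138])]
side isolator_grip [(0.98, [0.6002, -0.1538, 0.116])]
side wheel_hub [(0.64, [0.5519, 0.1157, 0.1825])]
side crank_grip [(0.81, [0.5637, 0.0587, 0.2205])]
side jar [(0.56, [0.7144, -0.0756, -0.003])]
side palette [(0.84, [0.6878, 0.1643, -0.0012])]
side screwdriver [(0.76, [0.4088, 0.0757, -0.0014])]
```

View pics/scene0.png

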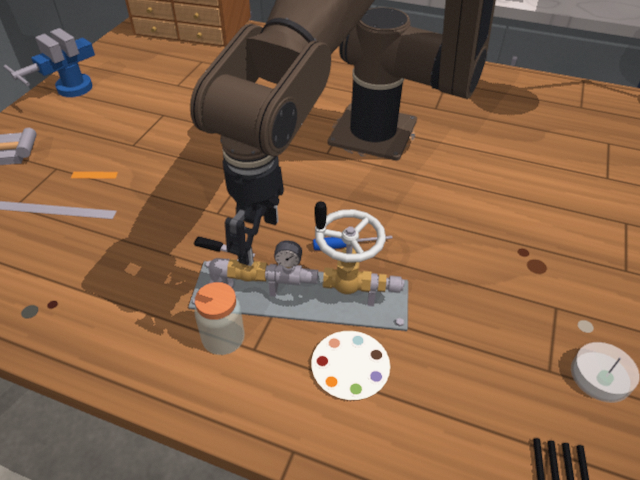

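View pics/side0.png

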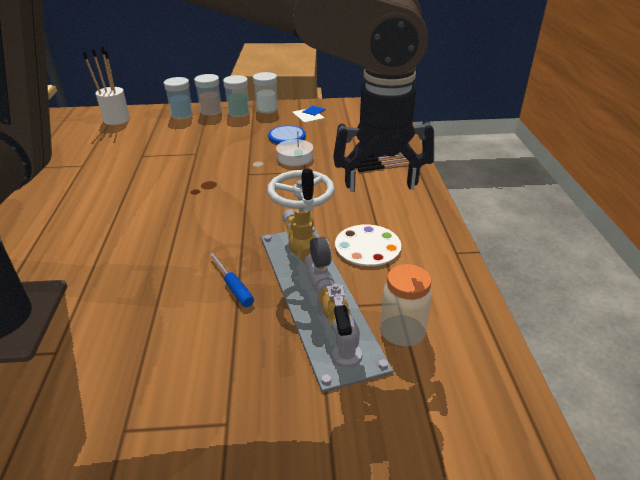

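The scene view shows the sleeve at (210,244), the handle at (320,215) and the wheel at (350,236). The side view shows the jar at (407,305) and the screwdriver at (240,290). The network positions agree with both pictures: plate yaw is about 0.27, the lever about 1.32 rad and the wheel about 7.8 rad. I'll do the lever first; its sleeve already lies across the closing direction.

```bash
python3 -m inch '[[-0.05, -0.024, 0, 0, 0, 0, 0.65], [-0.1, -0.049, 0, 0, 0, 0, 0.65], [-0.15, -0.073, 0.02, 0, 0, 0, 0.65], [-0.15, -0.073, 0.06, 0, 0, 0, 0.65], [-0.15, -0.073, 0.06, 0, 0, 0, 0.65]]' 40; python3 - <<'E'
from plant import ctrl
import cv2
cv2.imwrite("pics/w1.png",ctrl.read_camera("wrist")["pixels"][:,:,::-1])
for c in ("wrist","scene","side"):
    ctrl.read_camera(c)
    for t in ("isolator_pivot","isolator_grip"):
        print(c,t,[(x["conf"],x["position"].round(4) if hasattr(x["position"],'round') else x["position"]) for x in ctrl.mark_of(c,t)[:1]])
E
```

```text
time: 1.52
eef_pos: [0.5993, -0.1496, 0.1675]
tcp_rot: [0.708, 0.707, -0.001, -0.004]
contact_force: [0.6, 0.1, -0.6]
opening: 0.651
finger_force: 0.0
wrist isolator_pivot [(0.81, [0.5979, -0.0739, 0.1098])]
wrist isolator_grip [(0.61, [0.5992, -0.1505, 0.1141])]
scene isolator_pivot [(0.81, [0.5992, -0.0705, 0.1089])]
scene isolator_grip [(0.73, [0.6021, -0.1536, 0.1099])]
side isolator_pivot [(0.81, [0.6019, -0.0725, 0.1096])]
side isolator_grip [(0.57, [0.6006, -0.1553, 0.1142])]
```

View pics/w1.png

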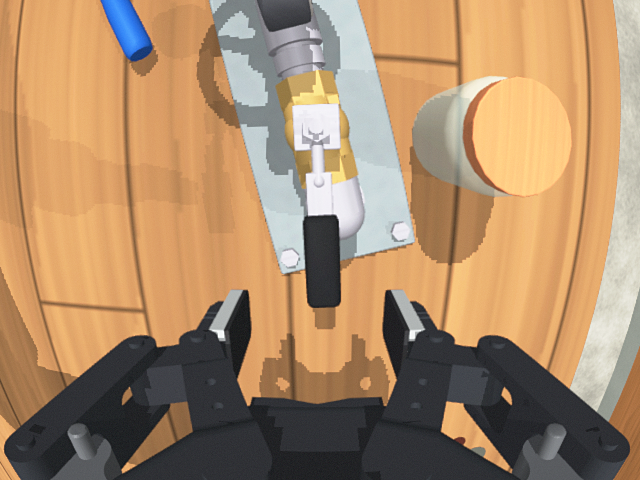

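The wrist view shows the sleeve at (322,260), centred between the pads at columns 247 and 388. I'll descend and close.

```bash
python3 -m inch '[[0, 0, 0.04, 0, 0, 0, 0.65], [0, 0, 0.072, 0, 0, 0, 0.65], [0, 0, 0.072, 0, 0, 0, 0.65], [0, 0, 0.072, 0, 0, 0, 0], [0, 0, 0.072, 0, 0, 0, 0], [0, 0, 0.072, 0, 0, 0, 0], [0, 0, 0.072, 0, 0, 0, 0]]' 40
python3 - <<'E'
import numpy as np
from plant import ctrl
s=ctrl.get_state(); p=s["eef_pos"]; c=np.array([.600,-.072]); v=p[:2]-c
b=np.arctan2(v[1],v[0]); print(p,b,np.hypot(*v),"angle",(b-.267-np.pi)%6.283)
a0=(b-.267-np.pi)%(2*np.pi)
for k in range(1,11):
    t=k*(a0+.05)/10
    R=np.array([[np.cos(t),np.sin(t)],[-np.sin(t),np.cos(t)]])
    d=R@v-v; print(f"[{d[1]:.3f},{d[0]:.3f},0,0,0,{t:.3f},0],",end="")
E
```

```text
time: 2.9
eef_pos: [0.6028, -0.1506, 0.1018]
tcp_rot: [0.706, 0.708, -0.0, 0.001]
contact_force: [-2.9, 0.6, 6.7]
opening: 0.226
finger_force: 39.2
[ 0.60281459 -0.15057745  0.10177187] -1.5349922948759827 0.07862784629803649 angle 1.3394150515342247
[0.000,-0.011,0,0,0,0.139,0],[0.002,-0.022,0,0,0,0.278,0],[0.006,-0.032,0,0,0,0.417,0],[0.010,-0.042,0,0,0,0.556,0],[0.016,-0.051,0,0,0,0.695,0],[0.024,-0.059,0,0,0,0.834,0],[0.032,-0.066,0,0,0,0.973,0],[0.041,-0.072,0,0,0,1.112,0],[0.051,-0.077,0,0,0,1.251,0],[0.062,-0.080,0,0,0,1.390,0],
```

```bash
python3 -m inch '[[0, -0.011, 0, 0, 0, 0.139, 0], [0.002, -0.022, 0, 0, 0, 0.278, 0], [0.006, -0.032, 0, 0, 0, 0.417, 0], [0.010, -0.042, 0, 0, 0, 0.556, 0], [0.016, -0.051, 0, 0, 0, 0.695, 0], [0.016, -0.051, 0, 0, 0, 0.695, 0]]' 40
python3 - <<'E'
import numpy as np
from plant import ctrl
s=ctrl.get_state(); p=s["eef_pos"]; c=np.array([.600,-.072]); v=p[:2]-c
b=np.arctan2(v[1],v[0]); print(p,b,np.hypot(*v),"angle",(b-.267-np.pi)%6.283,s["wrist_torque"])
E
```

```text
time: 3.65
eef_pos: [0.5512, -0.1343, 0.1017]
tcp_rot: [0.906, 0.424, 0.0, 0.001]
contact_force: [-5.1, 0.5, 7.4]
opening: 0.225
finger_force: 38.2
[ 0.5511699  -0.13428187  0.10174897] -2.23571579051292 0.07914171110922522 angle 0.6386915558972879 [0.07919825 0.7616728  0.09578477]
```

```bash
python3 -m inch '[[0, -0.011, 0, 0, 0, 0.139, 0], [0.002, -0.022, 0, 0, 0, 0.278, 0], [0.006, -0.032, 0, 0, 0, 0.417, 0], [0.010, -0.042, 0, 0, 0, 0.556, 0], [0.016, -0.051, 0, 0, 0, 0.695, 0], [0.016, -0.051, 0, 0, 0, 0.695, 0], [0.016, -0.051, 0, 0, 0, 0.695, 0]]' 40
python3 - <<'E'
import numpy as np
from plant import ctrl
s=ctrl.get_state(); p=s["eef_pos"]; c=np.array([.600,-.072]); v=p[:2]-c
b=np.arctan2(v[1],v[0]); print(p,b,np.hypot(*v),"angle",(b-.267-np.pi)%6.283,s["wrist_torque"],s["tcp_rot"])
for cam in ("scene","side"):
    ctrl.read_camera(cam)
    for t in ("isolator_pivot","isolator_grip","wheel_hub","air_set","crank_grip"):
        print(cam,t,[(x["conf"],np.round(x["position"],4)) for x in ctrl.mark_of(cam,t)[:1]])
E
```

```text
time: 4.53
eef_pos: [0.5236, -0.0918, 0.1018]
tcp_rot: [0.996, 0.093, 0.002, 0.004]
contact_force: [-1.1, -6.1, 4.4]
opening: 0.225
finger_force: 46.5
[ 0.52364907 -0.09181578  0.10183388] -2.8876596250493938 0.0788804755157702 angle 6.2697477213608135 [-1.01674121  0.26618359  0.80408595] [0.9956829  0.09272181 0.00170936 0.00391289]
scene isolator_pivot [(0.87, array([ 0.5987, -0.0716,  0.1103]))]
scene isolator_grip [(0.71, array([ 0.5252, -0.0955,  0.1091]))]
scene wheel_hub [(0.63, array([0.5476, 0.1141, 0.1863]))]
scene air_set [(0.83, array([ 5.735e-01,  2.450e-02, -4.000e-04]))]
scene crank_grip [(0.65, array([0.5638, 0.0588, 0.2205]))]
side isolator_pivot [(0.6, array([ 0.5998, -0.0728,  0.1127]))]
side isolator_grip [(0.7, array([0.5491, 0.1131, 0.1806]))]
side wheel_hub [(0.74, array([0.5504, 0.1135, 0.1793]))]
side air_set [(0.9, array([ 0.5738,  0.0245, -0.0014]))]
side crank_grip [(0.63, array([0.5645, 0.06  , 0.2224]))]
```

```bash
python3 -m inch '[[0, -0.005, 0, 0, 0, 0.04, 0], [0, -0.008, 0, 0, 0, 0.06, 0], [0, -0.008, 0, 0, 0, 0.06, 0]]' 40
```

```text
time: 5.5
eef_pos: [0.5243, -0.0913, 0.1021]
tcp_rot: [0.998, 0.065, 0.005, 0.012]
contact_force: [2.6, -28.8, -4.5]
opening: 0.223
finger_force: 66.3
```

The lever is hard against its stop: the reaction rises to 29 N with no motion. I'll release it and lift clear.

```bash
python3 -m inch '[[0, 0.008, 0, 0, 0, -0.06, 0.6], [0, 0.008, 0, 0, 0, -0.06, 0.6], [0, 0.008, -0.05, 0, 0, -0.06, 0.6], [0, 0.008, -0.11, 0, 0, -0.247, 0.6], [0, 0.008, -0.17, 0, 0, -0.434, 0.6], [0, 0.008, -0.20, 0, 0, -0.62, 0.6], [0, 0.008, -0.20, 0, 0, -0.807, 0.6], [0, 0.008, -0.20, 0, 0, -0.994, 0.6], [0, 0.008, -0.20, 0, 0, -1.18, 0.6], [0, 0.008, -0.20, 0, 0, -1.367, 0.6]]'
python3 -m inch '[[0, 0, 0, 0, 0, -0.07, 0.6], [0, 0, 0, 0, 0, -0.07, 0.6], [0, 0, 0, 0, 0, -0.07, 0.6]]'
python3 - <<'E'
import numpy as np
from plant import ctrl
from scipy.spatial.transform import Rotation as R
s=ctrl.get_state(); M=R.from_quat(s["tcp_rot"]).as_matrix(); print(M.round(4).tolist())
P={}
for cam in ("wrist","scene","side"):
    ctrl.read_camera(cam)
    for t in ("isolator_grip","wheel_hub","air_set","crank_grip"):
        r=ctrl.mark_of(cam,t)[:1]
        print(cam,t,[(x["conf"],np.round(x["position"],4)) for x in r])
E
```

```text
time: 6.75
eef_pos: [0.5216, -0.0882, 0.2994]
tcp_rot: [0.734, 0.679, 0.0, 0.0]
contact_force: [0.3, -0.1, -0.4]
opening: 0.6
finger_force: 0.0
time: 7.12
eef_pos: [0.5216, -0.0887, 0.2994]
tcp_rot: [0.712, 0.702, 0.0, 0.0]
contact_force: [0.1, -0.4, 0.2]
opening: 0.595
finger_force: 0.0
[[0.0141, 0.9999, 0.0003], [0.9999, -0.0141, 0.0001], [0.0001, 0.0003, -1.0]]
wrist isolator_grip [(0.88, array([ 0.5209, -0.0895,  0.1095]))]
wrist wheel_hub []
wrist air_set [(0.61, array([5.74e-01, 2.38e-02, 5.00e-04]))]
wrist crank_grip [(0.93, array([0.5643, 0.0604, 0.2241]))]
scene isolator_grip [(0.57, array([ 0.5224, -0.0932,  0.107 ]))]
scene wheel_hub [(0.82, array([0.5494, 0.113 , 0.1886]))]
scene air_set [(0.77, array([ 0.5735,  0.023 , -0.0019]))]
scene crank_grip [(0.8, array([0.5628, 0.0618, 0.2203]))]
side isolator_grip [(0.9, array([ 0.5228, -0.0917,  0.1125]))]
side wheel_hub [(0.66, array([0.5501, 0.1128, 0.1797]))]
side air_set [(0.75, array([0.5741, 0.024 , 0.0021]))]
side crank_grip [(0.43, array([0.5634, 0.0628, 0.2218]))]
```

```bash
python3 -m inch '[[0.05, 0.013, 0, 0, 0, -0.014, 0.6], [0.1, 0.027, 0, 0, 0, -0.014, 0.6], [0.15, 0.040, 0, 0, 0, -0.014, 0.6], [0.15, 0.040, 0, 0, 0, -0.014, 0.6], [0.15, 0.040, 0.02, 0, 0, -0.014, 0.6], [0.15, 0.040, 0.02, 0, 0, -0.014, 0.6]]'
python3 - <<'E'
import numpy as np,cv2
from plant import ctrl
cv2.imwrite("pics/w2.png",ctrl.read_camera("wrist")["pixels"][:,:,::-1])
for t in ("wheel_hub","crank_grip"):
    print(t,[(x["conf"],np.round(x["position"],4)) for x in ctrl.mark_of("wrist",t)[:1]])
E
```

```text
time: 8.62
eef_pos: [0.562, 0.0594, 0.276]
tcp_rot: [0.707, 0.707, -0.002, -0.002]
contact_force: [0.8, -0.4, -0.1]
opening: 0.601
finger_force: 0.0
wheel_hub [(0.57, array([0.5531, 0.1137, 0.1855]))]
crank_grip [(0.69, array([0.5654, 0.0635, 0.2252]))]
```

View pics/w2.png

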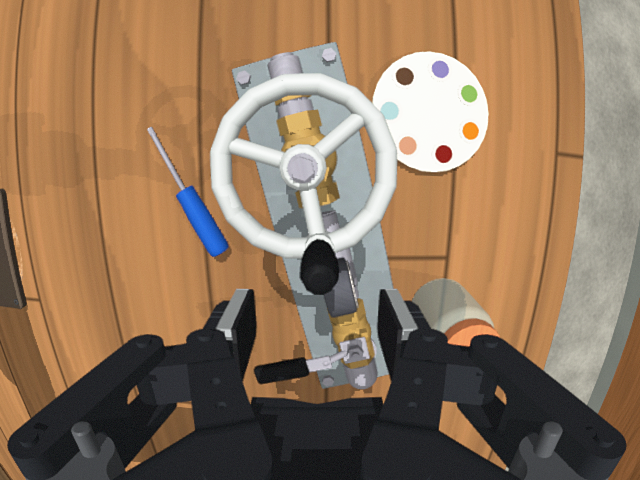

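The wrist view shows the handle at (319,265), centred between the pads. The lever at (285,370) is square across the pipe and the hub is at (302,167). I'll descend and grip.

```bash
python3 -m inch '[[0.002, 0.001, 0.04, 0, 0, 0, 0.6], [0.002, 0.001, 0.071, 0, 0, 0, 0.6], [0.002, 0.001, 0.071, 0, 0, 0, 0.6], [0.002, 0.001, 0.071, 0, 0, 0, 0], [0.002, 0.001, 0.071, 0, 0, 0, 0], [0.002, 0.001, 0.071, 0, 0, 0, 0]]' 60
python3 - <<'E'
import numpy as np
from plant import ctrl
s=ctrl.get_state(); p=s["eef_pos"]; print(p,s["contact_force"],s["opening"])
c=np.array([.550,.1125]); v=p[:2]-c; r=np.hypot(*v); b=np.arctan2(v[1],v[0]); print(r,b)
# clockwise rows
for k in range(1,9):
    t=b-.3*k; d=.052*np.array([np.cos(t)-np.cos(b),np.sin(t)-np.sin(b)])
    print(f"[{d[1]:.4f},{d[0]:.4f},{.0025*.3*k/6.283:.4f},0,0,0,0],",end="")
E
```

```text
time: 9.52
eef_pos: [0.5651, 0.0621, 0.2108]
tcp_rot: [0.707, 0.708, 0.0, 0.001]
contact_force: [-3.2, -0.8, 5.5]
opening: 0.216
finger_force: 58.7
[0.56512518 0.06211054 0.21082088] [-3.18593898 -0.77967735  5.51494914] 0.21644127471707095
0.052610541482149706 -1.2791877133196299
[-0.0022,-0.0154,0.0001,0,0,0,0],[0.0003,-0.0307,0.0002,0,0,0,0],[0.0071,-0.0447,0.0004,0,0,0,0],[0.0178,-0.0560,0.0005,0,0,0,0],[0.0314,-0.0636,0.0006,0,0,0,0],[0.0466,-0.0668,0.0007,0,0,0,0],[0.0620,-0.0655,0.0008,0,0,0,0],[0.0764,-0.0596,0.0010,0,0,0,0],
```

```bash
python3 -m inch '[[-0.0022, -0.0154, 0, 0, 0, 0, 0], [0.0003, -0.0307, 0, 0, 0, 0, 0], [0.0003, -0.0307, 0, 0, 0, 0, 0]]' 60
python3 -m inch '[[0.0068, -0.014, 0, 0, 0, 0, 0], [0.0175, -0.0253, 0.001, 0, 0, 0, 0], [0.0175, -0.0253, 0.001, 0, 0, 0, 0]]'
```

```text
time: 9.9
eef_pos: [0.535, 0.0634, 0.2105]
tcp_rot: [0.707, 0.707, 0.003, 0.002]
contact_force: [0.6, 3.1, 5.0]
opening: 0.222
finger_force: 59.1
time: 10.28
eef_pos: [0.5111, 0.0808, 0.2101]
tcp_rot: [0.707, 0.708, 0.003, 0.003]
contact_force: [4.1, 2.9, 6.5]
opening: 0.217
finger_force: 59.3
```

```bash
cat > h.py <<'E'
import numpy as np
from scipy.optimize import least_squares
def fit(P):
    P=np.array(P); return least_squares(lambda c:np.hypot(*(P-c).T)-.052,[.55,.1125]).x
def rows(c,b,step,n,push=0):
    # b: commanded bearing at start
    for k in range(1,n+1):
        t=b+step*k; d=.052*np.array([np.cos(t)-np.cos(b),np.sin(t)-np.sin(b)])
        print(f"[{d[1]:.4f},{d[0]:.4f},{-.0025*step*k/6.283:.4f},0,0,0,0]",end=",")
    print()
E
python3 -c "
from h import *
P=[(.5651,.0621),(.535,.0634),(.5111,.0808)]
c=fit(P);print(c,[np.arctan2(y-c[1],x-c[0]) for x,y in P])
rows((.55,.1125),-2.479,-.35,10)"
```

```text
[0.55230727 0.11247748] [np.float64(-1.3221152423572209), np.float64(-1.9098317332975316), np.float64(-2.4862084172844954)]
[0.0160,-0.0085,0.0001,0,0,0,0],[0.0339,-0.0110,0.0003,0,0,0,0],[0.0516,-0.0071,0.0004,0,0,0,0],[0.0670,0.0025,0.0006,0,0,0,0],[0.0780,0.0168,0.0007,0,0,0,0],[0.0835,0.0341,0.0008,0,0,0,0],[0.0828,0.0522,0.0010,0,0,0,0],[0.0759,0.0689,0.0011,0,0,0,0],[0.0636,0.0823,0.0013,0,0,0,0],[0.0476,0.0906,0.0014,0,0,0,0],
```

```bash
python3 -m inch '[[0.016, -0.0085, 0, 0, 0, 0, 0], [0.034, -0.011, 0, 0, 0, 0, 0], [0.0516, -0.0071, 0, 0, 0, 0, 0], [0.0516, -0.0071, 0, 0, 0, 0, 0]]' 60
python3 -m inch '[[0.0154, 0.0096, 0, 0, 0, 0, 0], [0.0264, 0.0239, 0, 0, 0, 0, 0], [0.0319, 0.0412, 0.001, 0, 0, 0, 0], [0.0319, 0.0412, 0.001, 0, 0, 0, 0]]'
python3 -m inch '[[-0.0007, 0.0181, 0, 0, 0, 0, 0], [-0.0076, 0.0348, 0, 0, 0, 0, 0], [-0.0076, 0.0348, 0, 0, 0, 0, 0]]'
```

```text
time: 10.78
eef_pos: [0.5037, 0.1315, 0.2098]
tcp_rot: [0.706, 0.708, 0.002, 0.003]
contact_force: [2.4, -0.9, 7.3]
opening: 0.218
finger_force: 59.4
time: 11.28
eef_pos: [0.5446, 0.1645, 0.2095]
tcp_rot: [0.707, 0.708, 0.002, 0.001]
contact_force: [-0.2, 3.3, 10.0]
opening: 0.222
finger_force: 59.9
time: 11.65
eef_pos: [0.5799, 0.1573, 0.2094]
tcp_rot: [0.707, 0.707, 0.003, 0.001]
contact_force: [1.7, 4.1, 7.3]
opening: 0.217
finger_force: 59.7
```

```bash
python3 -c "
from h import *
P=[(.5651,.0621),(.535,.0634),(.5111,.0808),(.5037,.1315),(.5446,.1645),(.5799,.1573)]
c=fit(P);print(c,[(np.arctan2(y-c[1],x-c[0]),np.hypot(x-c[0],y-c[1])) for x,y in P])
rows(c,-2.479-2.8,-.35,10)"
```

```text
[0.55225986 0.11277947] [(np.float64(-1.322658069718937), np.float64(0.0522807619473059)), (np.float64(-1.9070569841335827), np.float64(0.0523090351118757)), (np.float64(-2.481060651209554), np.float64(0.05212313239551349)), (np.float64(2.7736358698208363), np.float64(0.05204342782740168)), (np.float64(1.7178285558180193), np.float64(0.052284667485638835)), (np.float64(1.0151938498140063), np.float64(0.052402810772737694))]
[-0.0122,0.0134,0.0001,0,0,0,0],[-0.0283,0.0217,0.0003,0,0,0,0],[-0.0463,0.0240,0.0004,0,0,0,0],[-0.0639,0.0201,0.0006,0,0,0,0],[-0.0792,0.0103,0.0007,0,0,0,0],[-0.0901,-0.0041,0.0008,0,0,0,0],[-0.0955,-0.0214,0.0010,0,0,0,0],[-0.0946,-0.0395,0.0011,0,0,0,0],[-0.0875,-0.0562,0.0013,0,0,0,0],[-0.0752,-0.0694,0.0014,0,0,0,0],
```

```bash
python3 -m inch '[[-0.0122, 0.0134, 0, 0, 0, 0, 0], [-0.0283, 0.0217, 0, 0, 0, 0, 0], [-0.0463, 0.0240, 0, 0, 0, 0, 0], [-0.0639, 0.0201, 0.001, 0, 0, 0, 0], [-0.0792, 0.0103, 0.001, 0, 0, 0, 0], [-0.0792, 0.0103, 0.001, 0, 0, 0, 0]]' 60
python3 -m inch '[[-0.0109, -0.0144, 0, 0, 0, 0, 0], [-0.0163, -0.0317, 0, 0, 0, 0, 0], [-0.0154, -0.0498, 0, 0, 0, 0, 0], [-0.0083, -0.0665, 0, 0, 0, 0, 0], [-0.0083, -0.0665, 0, 0, 0, 0, 0]]'
python3 -c "
from h import *
c=(.5523,.1128)
rows(c,-5.279-9*.35,-.2,8)"
```

```text
time: 12.4
eef_pos: [0.5895, 0.0758, 0.2085]
tcp_rot: [0.707, 0.707, 0.002, 0.002]
contact_force: [1.0, 0.5, 8.0]
opening: 0.219
finger_force: 59.8
time: 13.02
eef_pos: [0.5228, 0.0696, 0.2078]
tcp_rot: [0.707, 0.707, 0.003, 0.002]
contact_force: [2.5, 5.3, 7.2]
opening: 0.222
finger_force: 59.6
[0.0065,-0.0081,0.0001,0,0,0,0],[0.0145,-0.0148,0.0002,0,0,0,0],[0.0236,-0.0197,0.0002,0,0,0,0],[0.0335,-0.0227,0.0003,0,0,0,0],[0.0439,-0.0237,0.0004,0,0,0,0],[0.0542,-0.0226,0.0005,0,0,0,0],[0.0641,-0.0195,0.0006,0,0,0,0],[0.0732,-0.0145,0.0006,0,0,0,0],
```

```bash
python3 -m inch '[[0.0065, -0.0081, 0, 0, 0, 0, 0], [0.0145, -0.0148, 0, 0, 0, 0, 0], [0.0236, -0.0197, 0, 0, 0, 0, 0], [0.0285, -0.0215, 0, 0, 0, 0, 0], [0.0285, -0.0215, 0, 0, 0, 0, 0]]' 60
python3 -m inch '[[0.005, -0.0012, 0, 0, 0, 0, 0], [0.005, -0.0012, 0, 0, 0, 0, 0], [0.005, -0.0012, 0, 0, 0, 0, 0]]'
python3 -m inch '[[0.005, -0.0007, 0, 0, 0, 0, 0], [0.005, -0.0007, 0, 0, 0, 0, 0], [0.005, -0.0007, 0, 0, 0, 0, 0]]'
```

```text
time: 13.65
eef_pos: [0.5029, 0.0963, 0.2076]
tcp_rot: [0.707, 0.708, 0.003, 0.004]
contact_force: [5.4, -1.3, 4.8]
opening: 0.219
finger_force: 59.3
time: 14.02
eef_pos: [0.5017, 0.1006, 0.2076]
tcp_rot: [0.707, 0.708, 0.002, 0.004]
contact_force: [5.8, -2.0, 4.1]
opening: 0.22
finger_force: 59.3
time: 14.4
eef_pos: [0.5016, 0.1018, 0.2077]
tcp_rot: [0.706, 0.708, -0.001, 0.008]
contact_force: [7.0, -14.3, 4.9]
opening: 0.22
finger_force: 59.2
```

```bash
python3 -m inch '[[0.004, 0, 0, 0, 0, 0, 0], [0.004, 0, 0, 0, 0, 0, 0], [0.004, 0, 0, 0, 0, 0, 0]]'
python3 - <<'E'
import numpy as np
from plant import ctrl
for cam in ("scene","side"):
    ctrl.read_camera(cam)
    for t in ("wheel_hub","crank_grip"):
        print(cam,t,[(x["conf"],np.round(x["position"],4)) for x in ctrl.mark_of(cam,t)[:1]])
E
```

```text
time: 14.78
eef_pos: [0.5015, 0.1028, 0.2078]
tcp_rot: [0.706, 0.708, -0.004, 0.01]
contact_force: [6.3, -23.3, 4.5]
opening: 0.221
finger_force: 59.3
scene wheel_hub [(0.64, array([0.5492, 0.1133, 0.1821]))]
scene crank_grip [(0.44, array([0.5014, 0.0984, 0.2195]))]
side wheel_hub [(0.85, array([0.5461, 0.1122, 0.1778]))]
side crank_grip [(0.86, array([0.5018, 0.099 , 0.2204]))]
```

The closed stop is confirmed: the reaction rises to 23 N with the wheel stationary, at bearing −2.905. Next I'll work out the two-turn table in half-turn commands.

```bash
python3 -c "
from h import *
b=-2.905; s=np.pi/9
rows(None,b,s,9)
c=np.array((.5523,.1128)); C=np.array((.4984,.1108))
d=c+.052*np.array([np.cos(b),np.sin(b)])-C; print('first offset tool',d[1],d[0])"
```

```text
[-0.0166,0.0072,-0.0001,0,0,0,0],[-0.0296,0.0197,-0.0003,0,0,0,0],[-0.0377,0.0358,-0.0004,0,0,0,0],[-0.0397,0.0538,-0.0006,0,0,0,0],[-0.0355,0.0713,-0.0007,0,0,0,0],[-0.0255,0.0864,-0.0008,0,0,0,0],[-0.0110,0.0971,-0.0010,0,0,0,0],[0.0064,0.1022,-0.0011,0,0,0,0],[0.0244,0.1011,-0.0013,0,0,0,0],
first offset tool -0.010188361536318219 0.003348601967304632
```

```bash
python3 -m inch '[[-0.010, 0.0033, 0, 0, 0, 0, 0], [-0.0268, 0.0105, 0, 0, 0, 0, 0], [-0.0398, 0.023, 0, 0, 0, 0, 0], [-0.0479, 0.0391, 0, 0, 0, 0, 0], [-0.0499, 0.0571, -0.001, 0, 0, 0, 0], [-0.0499, 0.0571, -0.001, 0, 0, 0, 0]]' 60
python3 -m inch '[[0.0042, 0.0175, 0, 0, 0, 0, 0], [0.0142, 0.0326, 0, 0, 0, 0, 0], [0.0287, 0.0433, 0, 0, 0, 0, 0], [0.0461, 0.0484, 0, 0, 0, 0, 0], [0.0641, 0.0473, 0, 0, 0, 0, 0], [0.0641, 0.0473, 0, 0, 0, 0, 0]]'
```

```text
time: 15.82
eef_pos: [0.5563, 0.0606, 0.2082]
tcp_rot: [0.707, 0.707, 0.0, 0.001]
contact_force: [-1.4, 0.5, 7.5]
opening: 0.218
finger_force: 59.8
time: 16.58
eef_pos: [0.6036, 0.1251, 0.2089]
tcp_rot: [0.706, 0.708, 0.001, 0.002]
contact_force: [-0.2, 0.2, 8.1]
opening: 0.214
finger_force: 60.0
```

```bash
python3 -m inch '[[0.0166, -0.0072, 0, 0, 0, 0, 0], [0.0296, -0.0197, 0, 0, 0, 0, 0], [0.0377, -0.0358, 0, 0, 0, 0, 0], [0.0397, -0.0538, -0.001, 0, 0, 0, 0], [0.0355, -0.0713, -0.001, 0, 0, 0, 0], [0.0255, -0.0864, -0.001, 0, 0, 0, 0], [0.0110, -0.0971, -0.0015, 0, 0, 0, 0], [-0.0064, -0.1022, -0.0015, 0, 0, 0, 0], [-0.0244, -0.1011, -0.0015, 0, 0, 0, 0], [-0.0244, -0.1011, -0.0015, 0, 0, 0, 0]]' 60
python3 -m inch '[[-0.0166, 0.0072, 0, 0, 0, 0, 0], [-0.0296, 0.0197, 0, 0, 0, 0, 0], [-0.0377, 0.0358, 0, 0, 0, 0, 0], [-0.0397, 0.0538, -0.001, 0, 0, 0, 0], [-0.0355, 0.0713, -0.001, 0, 0, 0, 0], [-0.0255, 0.0864, -0.001, 0, 0, 0, 0], [-0.0110, 0.0971, -0.0012, 0, 0, 0, 0], [0.0064, 0.1022, -0.0012, 0, 0, 0, 0], [0.0244, 0.1011, -0.0012, 0, 0, 0, 0], [0.0244, 0.1011, -0.0012, 0, 0, 0, 0]]'
```

```text
time: 17.82
eef_pos: [0.5021, 0.1002, 0.2102]
tcp_rot: [0.707, 0.707, 0.001, 0.001]
contact_force: [-0.3, -0.4, 7.4]
opening: 0.215
finger_force: 59.9
time: 19.08
eef_pos: [0.6035, 0.1251, 0.2114]
tcp_rot: [0.706, 0.708, 0.0, 0.002]
contact_force: [-0.2, -0.2, 7.7]
opening: 0.219
finger_force: 59.9
```

```bash
python3 -m inch '[[0.0166, -0.0072, 0, 0, 0, 0, 0], [0.0296, -0.0197, 0, 0, 0, 0, 0], [0.0377, -0.0358, 0, 0, 0, 0, 0], [0.0397, -0.0538, -0.001, 0, 0, 0, 0], [0.0355, -0.0713, -0.001, 0, 0, 0, 0], [0.0255, -0.0864, -0.001, 0, 0, 0, 0], [0.0110, -0.0971, -0.0013, 0, 0, 0, 0], [-0.0064, -0.1022, -0.0013, 0, 0, 0, 0], [-0.0244, -0.1011, -0.0013, 0, 0, 0, 0], [-0.0244, -0.1011, -0.0013, 0, 0, 0, 0]]' 60
python3 -m inch '[[0, 0, 0, 0, 0, 0, 0], [0, 0, 0, 0, 0, 0, 0], [0, 0, 0, 0, 0, 0, 0]]'
python3 - <<'E'
import numpy as np,cv2
from plant import ctrl
for cam in ("wrist","scene","side"):
    im=ctrl.read_camera(cam)["pixels"]
    if cam!="wrist": cv2.imwrite(f"pics/end_{cam}.png",im[:,:,::-1])
    for t in ("isolator_grip","isolator_pivot","crank_grip"):
        print(cam,t,[(x["conf"],np.round(x["position"],4)) for x in ctrl.mark_of(cam,t)[:1]])
E
```

```text
time: 20.32
eef_pos: [0.5021, 0.1002, 0.2127]
tcp_rot: [0.707, 0.707, 0.001, 0.001]
contact_force: [-2.1, 0.8, 9.1]
opening: 0.216
finger_force: 59.9
time: 20.7
eef_pos: [0.5021, 0.1002, 0.2127]
tcp_rot: [0.707, 0.708, 0.0, 0.001]
contact_force: [-1.8, -0.9, 9.0]
opening: 0.223
finger_force: 59.9
wrist isolator_grip [(0.34, array([0.403 , 0.0765, 0.0016]))]
wrist isolator_pivot []
wrist crank_grip [(0.66, array([0.5039, 0.1014, 0.2242]))]
scene isolator_grip [(0.63, array([ 0.5232, -0.0931,  0.1093]))]
scene isolator_pivot [(0.58, array([ 0.603 , -0.0742,  0.1102]))]
scene crank_grip [(0.37, array([0.5047, 0.0973, 0.2239]))]
side isolator_grip [(0.78, array([ 0.5255, -0.0966,  0.1134]))]
side isolator_pivot [(0.88, array([ 0.5976, -0.072 ,  0.1121]))]
side crank_grip [(0.68, array([0.503 , 0.0978, 0.2255]))]
```

View pics/end_side.png

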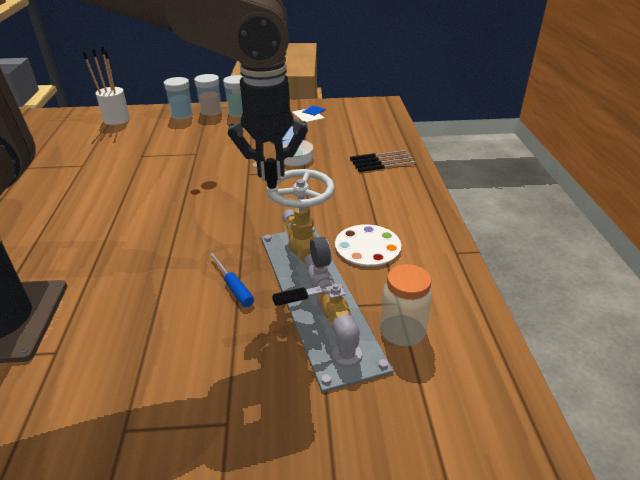

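The side view shows the handle gripped at (270,178) and the lever square across the pipe at (292,296). The jar (407,305), palette (368,245) and screwdriver (240,290) are where they started. Grip is 60 N and the wheel is two turns off its stop, so I'll hand in.

```bash
python3 -c "
from plant import ctrl
print(ctrl.sign_off())"
```

```text
the job is handed in; nothing more can be done
None
```

The job is handed in (no verdict returned): lever off against its stop, wheel wound to its closed stop and backed off two full turns, handle still gripped at 60 N, and jar, palette and screwdriver not moved.

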